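Lock the polishing spindle with its pin for a wheel change

TASK

The felt wheel on the little polishing machine has to be changed, so lock the spindle: take the steel lock pin from the wooden stand and set it nose down in the guide on top of the bearing housing, where it stops on the spindle, and let go of it. Turn the felt wheel by hand, by feel, until the pin drops into the spindle's hidden cross-hole, stop there without forcing the wheel against the pin, then press the pin gently fully home, its flange flat on the guide. Leave the other things where they are.

Things in the scene. Friction and masses are not known exactly. Their poses are not given: they have to be found in the camera images.
- polisher: Small polishing machine, bolted down: grey base 116 x 166 x 14 mm, grey bearing housing (y -23 to +23 mm, 59 mm wide, top at 108 mm), dark ribbed motor to +y (27 to 128 mm, 81 mm across), off-white felt wheel to -y. Origin on the bench under the pin guide, z up, y along the spindle, whose axis is 78 mm above the bench; a bare 14 mm shaft runs from the housing to the wheel.
- spindle_middle (a point): Point on the spindle axis below the guide, inside the housing; axes as the polisher's. The spindle turns either way without end and stays where left (drag 0.03 N m, 1 N at the wheel's rim). Its hidden collar (radius 22 mm) has one 11 mm hole straight through, so it comes up every half turn; at the start it is 50 to 130 degrees away. Nothing outside shows where.
- guide_mouth (a point): Centre of the top of the pin guide, an upright steel bush, 128 mm above the bench: flange 33 mm across, mouth 19 mm wide narrowing in 6 mm to an 11 mm bore down to the collar. Axes as the polisher's. A pin set in it stops with its flange 64 mm above this point. When the hole comes up it falls some 50 mm (less, down to 15, if the wheel bears on it) and blocks the spindle within 4 degrees.
- wheel_center (a point): Centre of the felt wheel, on the spindle axis, 77 mm from the guide's axis: a plain hard disc 80 mm across, 18 mm thick along the spindle, with a 26 mm collar at its machine side. 45 mm gap from wheel to housing; beyond it only the spindle's 26 mm screw nose. Can be pinched across its two faces at the rim from above, or rubbed round. Axes as the polisher's.
- lock_pin: Steel lock pin, 117 mm long, 50 g, standing nose down in a big hole of the stand. Origin at its tip, z towards the grip. Bullet nose 5 mm wide at the tip, 10 mm shank from 5 mm up; flange 25 mm across, 92 to 95 mm; dark knurled grip 16 mm across, 95 to 117 mm. Over 80 N between pin and machine bends it (15 to 20 N at the wheel's rim with the pin in the hole).
- pin_flange (a point): Centre of the underside of the lock pin's flange, 92 mm above its tip. After the drop it is held 12 mm or more above the guide by a spring catch below the spindle; pressing it on to the guide's top takes some 8 to 15 N, and the catch then keeps the pin there.
- pin_grip (a point): Middle of the lock pin's grip, 106 mm above its tip.
- stand: Hardwood stand, 56 x 110 x 45 mm, fixed, with two 13 mm holes 37 mm deep at x = +4 mm, y = -26 and +26 mm of its frame, and bur shanks up to 75 mm over the bench along its front (-x) edge. Origin at the centre of its underside, z up. The lock pin stands in one hole, the felt cone in the other; either may be in either.
- felt_cone: Bystander: off-white felt cone on a 10 mm steel shank, 100 mm long, 25 mm at its widest, standing in the other big hole of the stand. Origin at the foot of the shank.
- spare_wheel: Bystander: spare felt wheel lying flat on the bench, 79 mm across, 18 mm high, with a small bore. Origin at the centre of its underside.
- tin: Bystander: shallow round tin of red compound behind the machine, 81 mm across, 23 mm high. Origin at the centre of its underside.
- pliers: Bystander: pliers with black handles lying flat to the right, 132 x 43 x 12 mm. Origin at the middle of the underside.
Mind the look-alikes: they are no part of the job. What is shaped like the lock_pin but orange or yellow is not meant.

How it is judged (in metres and radians):
On the way, in this order (a step that is already met when the one before it is completed fails the run):
1. the lock pin stands upright in the guide, its nose on the spindle's collar, let go (z of pin_flange in the frame of guide_mouth between 0.055 and 0.07 m and horizontal distance between lock_pin and guide_mouth below 0.006 m and angle between lock_pin's own z axis and vertical below 0.15 rad and contact force between the fingers and lock_pin below 0.2 N), for 0.2 s.
2. the pin has dropped into the spindle's cross-hole (z of pin_flange in the frame of guide_mouth below 0.054 m and horizontal distance between lock_pin and guide_mouth below 0.006 m), for 0.1 s.
At the end, for the whole second after the job is handed in: The lock pin is fully home in the guide and through the spindle: its flange within 2.5 mm of the guide's top face, within 4 mm of the guide's axis, upright within 0.08 rad and at rest (z of pin_flange in the frame of guide_mouth between -0.004 and 0.0025 m and horizontal distance between pin_flange and guide_mouth below 0.004 m and angle between lock_pin's own z axis and vertical below 0.08 rad and linear speed of lock_pin below 0.02 m/s); the robot touches nothing.
It fails at once if the pin is forced: more than 80 N between the lock pin and the machine (contact force between lock_pin and polisher above 80 N).
It fails at once if the felt cone is pushed out of its place (distance of felt_cone from where it was at the start of the episode above 0.03 m).
It fails at once if the spare felt wheel is pushed out of its place (distance of spare_wheel from where it was at the start of the episode above 0.03 m).
It fails at once if the tin is pushed out of its place (distance of tin from where it was at the start of the episode above 0.03 m).
It fails at once if the pair of pliers is pushed out of its place (distance of pliers from where it was at the start of the episode above 0.03 m).
It also fails if it takes over 72 s, if anything falls off the work surface, if the arm or the gripper's body presses on something with over 40 N, if the wrist force passes 120 N, or if a joint passes its speed limit or range.

ROBOT

A 6-joint arm with a two-finger parallel gripper is mounted at the origin on a cart in front of the work surface, level with it; the furniture and walls round the work are solid. World frame = base frame: x ahead of the robot, y to its left, z up, the work surface at z = 0. Lengths are in mm, angles in rad, forces in N, time in s.
With the tool pointing down it reaches from about 400 to 925 mm from the base axis. Payload 12.5 kg.
Tool frame: the origin (TCP) lies midway between the tips of the shut fingers; the grasp point (between the pads) lies 19 mm behind it (env.pinch_z is the z of the grasp point in the tool frame, in mm); z points along the fingers, y is the line along which they close (so a half turn about z gives the same grasp; the last joint's range is limited). The gripper opens to 95 mm and grips with 3 to 60 N. Pads are 20 mm wide; open, the fingers measure 119 mm over their backs; the gripper's body (75 mm by 180 mm) begins 59 mm behind the grasp point.
Start: joints at [-1.223, 0.491, 1.559, -0, 1.092, -0.106], TCP at [274.015, -561.753, 181.861] pointing down, gripper open.
Joint ranges: [-3.1, 3.1], [-0.84, 2.19], [0.05, 2.79], [-1.13, 4.28], [0.06, 2.93], [-2.69, 2.69]. Speed limits (rad/s): [2.22, 2.22, 2.79, 3.14, 3.14, 3.14].

INTERFACE

Orientations are given as [roll, pitch, yaw] about the fixed x, y, z axes, in that order (R = Rz(yaw) Ry(pitch) Rx(roll)).
In Python, from cell import env, eyes gives the robot as it stands.
- The arm moves only by the shell command python3 -m inch 'ROWS'. ROWS is JSON, a list of rows, each a list of 3 entries, a list of its own where there are three numbers: the shift along the tool's x, y, z in units of 60 mm (1.0 is 60 mm), then the turn about the tool's z in units of 5 degrees (1.0 is 5 degrees), then the closure, from -1 (fully open) to 1 (shut). In form: [[[tx, ty, tz], turn, claw], ...]. A call has exactly 10 rows; each row shifts and turns the commanded pose from where the row before left it, along the tool's axes as they then stand; what a row does not reach is not made up. A row lasts 1/8 s, in which the tool goes at most 62.5 mm and 10.7 degrees, less where a joint would pass 70% of its speed; a pose out of reach is approached as far as the arm can. A call is refused whole if a number of a shift passes 1 or a number of a turn 1, either way. A call with a gripper value outside its range is refused whole. The fingers move at their own pace and stop on an object; the grip force is fixed at half the most. Time passes only in rows, so rows that do not move let the fingers close, or fill a call up. It gives the time, the measured TCP pose, the force, the opening and the grip force at its end, in the units of the state.
- env.state(): the state, without advancing time (a new reading comes with each control period).
- eyes.read_camera(name): name is "scene" or "top"; returns a dict with "pixels" (480x640x3 uint8, red, green, blue), "fx", "fy", "cx", "cy" (pixels), "distortion" ([k1, k2, p1, p2, k3] as OpenCV has them; the pictures are not rectified), "extrinsics" (4x4, takes a point from world to camera coordinates). Camera axes: x right, y down, z forward; pixel columns grow to the right and rows downward; lengths in mm; the calibration is good to about 2 mm. A picture is of the moment at which its call begins. There is no depth.
- env.job_done(): hands the job in; it is judged then, once.
Trained networks look in a picture, given as the dict that the camera call returned (one of the last four; its "shot" number tells which), for a name from the list of things; names that differ only in an ending like _2 or _b are one class to them, and where a whole thing is asked for, a point or a joint stands for the part that bears it (a point fixed in the world has none). Each returns a list of dicts, best first, with "score" (0 to 1); they miss things now and then, are a little off and sometimes report something else, mostly with a low value. They report only what shows in the picture. A call takes as long as a camera call. They do not tell look-alikes from the thing itself.
- eyes.boxes_of(name, picture): "centre" ([row, column] in pixels, amid what is visible of it).
- eyes.cut_out(name, picture): "mask" (480x640 bool, what is visible of it) and "centre" ([row, column] in pixels, amid what is visible of it).
- eyes.spot_point(name, picture): "centre" ([row, column] in pixels: a listed point, or the origin of a listed thing).
The state is a dict: "t": time; "joints": joint angles; "qvel": joint speeds; "tau": joint torques, N m; "eef_pos": TCP position; "tcp_rot": TCP orientation; "ft_force": force on the tool from outside, world axes, zero at the start; "moment": the same for the moment, N m; "opening": opening from 0.0 (shut) to 1.0 (fully open); "grip_force": force on a finger pad.
Only numpy, scipy, OpenCV 4.12 (cv2) and the standard library are available. Lean on these libraries where they do the work, as an engineer would, in place of code of your own. Each camera call takes 0.05 s, during which the arm holds its last target. There are 200 camera calls.

## Working session

There is one attempt and no reset: what is moved stays moved. The work goes in short steps, Python scripts to look and compute and a shell command to move; the robot and the scene stay as the last step left them, time stands still between calls to the robot, and variables do not carry over. Pictures are saved under pics/ and viewed, at most 10 in all, crops included, and the job is handed in when it is done.

```bash
mkdir -p pics; ls; cat > h.py <<'E'
import numpy as np, cv2
from cell import env, eyes
def ray(p,rc):
    K=np.array([[p['fx'],0,p['cx']],[0,p['fy'],p['cy']],[0,0,1.]]);E=np.array(p['extrinsics'])
    u=cv2.undistortPoints(np.array([[[rc[1],rc[0]]]],float),K,np.array(p['distortion'],float))[0,0]
    R=E[:3,:3];o=-R.T@E[:3,3];d=R.T@np.array([u[0],u[1],1]);return o,d/np.linalg.norm(d)
def atz(p,rc,z):
    o,d=ray(p,rc);return o+d*(z-o[2])/d[2]
def tri(a,b):
    (o,d),(q,e)=a,b
    s=np.linalg.lstsq(np.c_[d,-e],q-o,rcond=None)[0];x=o+d*s[0];y=q+e*s[1];return (x+y)/2,np.linalg.norm(x-y)
def proj(p,X):
    K=np.array([[p['fx'],0,p['cx']],[0,p['fy'],p['cy']],[0,0,1.]]);E=np.array(p['extrinsics'])
    r=cv2.projectPoints(np.array([X],float),cv2.Rodrigues(E[:3,:3])[0],E[:3,3],K,np.array(p['distortion'],float))[0][0,0];return r[::-1]
def save(p,n): cv2.imwrite('pics/'+n,p['pixels'][:,:,::-1])
E
python3 - <<'E'
from h import *
np.set_printoptions(precision=1,suppress=True)
P={n:eyes.read_camera(n) for n in('scene','top')}
for n,p in P.items(): save(p,n+'0.png')
for t in ['guide_mouth','wheel_center','spindle_middle','polisher','pin_grip','pin_flange','lock_pin','felt_cone','stand']:
    r={n:[(np.round(d['centre'],1).tolist(),round(d['score'],2)) for d in eyes.spot_point(t,p)][:4] for n,p in P.items()}
    print(t,r)
    if r['scene'] and r['top']: print('   ',*tri(ray(P['scene'],r['scene'][0][0]),ray(P['top'],r['top'][0][0])))
print(env.state(),env.pinch_z)
E
```

```text
pics
guide_mouth {'scene': [], 'top': [([272.8, 377.3], 0.8)]}
wheel_center {'scene': [([241.9, 408.5], 0.88)], 'top': [([272.2, 401.8], 0.64), ([278.4, 198.7], 0.44)]}
    [ 464.8 -359.1   78.2] 4.7225408409817815
spindle_middle {'scene': [], 'top': [([272.4, 369.8], 0.67)]}
polisher {'scene': [([276.2, 381.5], 0.94)], 'top': [([280.9, 368.3], 0.57)]}
    [ 450.9 -283.1    2.9] 7.800667979774989
pin_grip {'scene': [([267.2, 271.1], 0.74), ([300.8, 232.9], 0.72), ([337.7, 213.2], 0.55), ([277.7, 290.6], 0.54)], 'top': [([309.6, 165.0], 0.66), ([280.5, 193.9], 0.62), ([253.7, 246.9], 0.51), ([270.1, 262.5], 0.44)]}
    [372.1  93.2 295.1] 78.79250953900915
pin_flange {'scene': [([272.4, 272.4], 0.71), ([306.8, 230.2], 0.69), ([276.7, 291.5], 0.53), ([342.7, 222.6], 0.48)], 'top': [([273.1, 262.0], 0.67), ([279.2, 198.3], 0.48), ([311.6, 169.2], 0.48), ([250.3, 247.9], 0.46)]}
    [477.8 -13.9 117.9] 43.75215492775565
lock_pin {'scene': [([369.6, 221.1], 0.79), ([297.2, 272.6], 0.6), ([334.9, 237.0], 0.58)], 'top': [([281.8, 209.1], 0.68), ([253.4, 254.5], 0.53), ([274.8, 265.9], 0.53), ([311.7, 182.2], 0.51)]}
    [ 462.3  155.  -127.5] 27.207561425360705
felt_cone {'scene': [([322.9, 254.4], 0.46)], 'top': [([278.7, 222.7], 0.43)]}
    [458.   74.2  13.3] 5.057870409087646
stand {'scene': [([330.3, 248.7], 0.57)], 'top': [([285.0, 219.9], 0.97)]}
    [445.7  87.9   6.1] 7.069239473159384
{'t': 1.0, 'joints': array([-1.2,  0.5,  1.6, -0. ,  1.1, -0.1]), 'qvel': array([ 0.,  0., -0.,  0., -0.,  0.]), 'tau': array([  0. , -61.2, -25.8,   0.1,   0. ,   0. ]), 'eef_pos': array([ 274. , -561.8,  181.9]), 'tcp_rot': array([3.1, 0. , 0.5]), 'ft_force': array([-0.3,  0.3,  0.5]), 'moment': array([ 0. , -0.1, -0. ]), 'grip_force': 0.0, 'opening': 0.9975375988857885} -18.8
```

View pics/scene0.png

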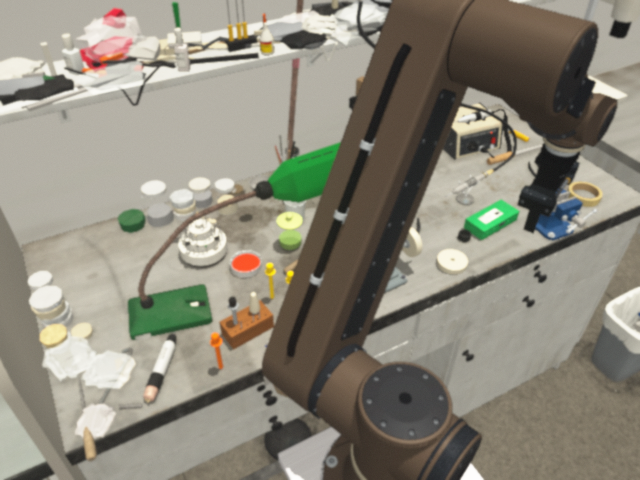

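View pics/top0.png

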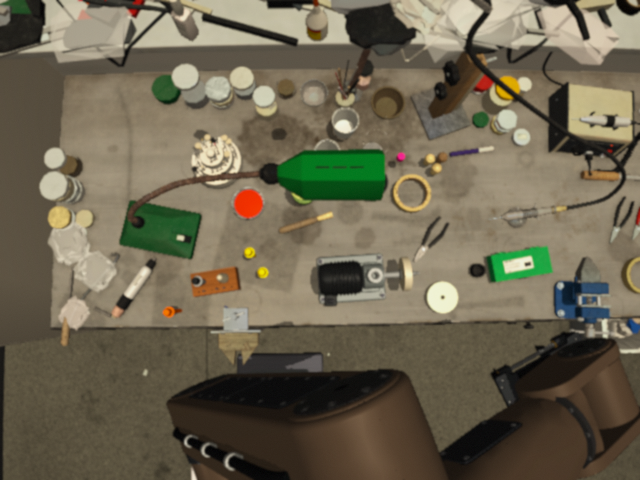

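Scene view: the lock pin candidates are a dark-grip steel pin in the stand (300,232), yellow pins (267,271) and (277,290), an orange pin (337,213), and the felt cone in the stand (298,254). Top view: dark grip (280,196), cone (278,222), yellow (253,248) and (271,262), orange (310,168). The machine is at (275,365) with its wheel at (273,405). I choose the dark-grip one in the stand, and the crop below checks it.

```bash
python3 - <<'E'
from h import *
np.set_printoptions(precision=1,suppress=True)
P={n:eyes.read_camera(n) for n in('scene','top')}
s,t=P['scene'],P['top']
a=cv2.resize(s['pixels'][280:360,200:290],None,fx=5,fy=5,interpolation=2)
b=cv2.resize(t['pixels'][250:310,180:250],None,fx=5,fy=5,interpolation=2)
c=cv2.resize(t['pixels'][245:315,310:425],None,fx=5,fy=5,interpolation=2)
im=np.zeros((780,800,3),np.uint8);im[:400,:450]=a;im[:300,450:800]=b;im[405:755,:575]=c
cv2.imwrite('pics/crop1.png',cv2.resize(im,(600,585))[:,:,::-1])
for n in ['pin_grip','pin_flange','lock_pin','felt_cone']:
  print(n,[[(np.round(d['centre'],1).tolist(),round(d['score'],2)) for d in eyes.spot_point(n,p)][:6] for p in (s,t)])
print('grip tri',tri(ray(s,[300.8,232.9]),ray(t,[280.5,193.9])), 'flange', tri(ray(s,[306.8,230.2]),ray(t,[279.2,198.3])))
print('top grip z114',atz(t,[280.5,193.9],114),atz(t,[279.2,198.3],100),'scene',atz(s,[300.8,232.9],114),atz(s,[306.8,230.2],100))
print('guide',atz(t,[272.8,377.3],128),'spin',atz(t,[272.4,369.8],78),'wheel top',atz(t,[272.2,401.8],78))
for n in ['polisher','stand']:
  m=eyes.cut_out(n,t)[0]['mask'].astype(np.uint8)
  c=max(cv2.findContours(m,0,2)[0],key=cv2.contourArea);print(n,cv2.minAreaRect(c),cv2.boxPoints(cv2.minAreaRect(c)))
print(ray(s,[240,320]),ray(t,[240,320]))
E
```

```text
pin_grip [[([266.7, 268.6], 0.61), ([300.0, 228.7], 0.56), ([275.1, 291.0], 0.51), ([339.2, 217.0], 0.5)], [([269.3, 262.3], 0.65), ([312.0, 166.1], 0.52), ([255.8, 249.0], 0.51), ([282.6, 193.7], 0.45), ([204.8, 253.2], 0.42)]]
pin_flange [[([342.1, 218.6], 0.79), ([278.6, 294.5], 0.62), ([307.9, 232.1], 0.51), ([275.2, 269.6], 0.46), ([330.2, 247.9], 0.26)], [([281.5, 200.1], 0.64), ([269.0, 259.9], 0.57), ([312.4, 174.0], 0.45), ([251.0, 246.2], 0.4)]]
lock_pin [[([370.4, 220.2], 0.75), ([296.7, 272.7], 0.68), ([334.5, 235.4], 0.48)], [([278.9, 205.1], 0.65), ([254.6, 253.6], 0.63), ([311.2, 183.6], 0.55), ([271.8, 266.3], 0.47)]]
felt_cone [[([321.0, 253.7], 0.57), ([239.3, 409.3], 0.39)], [([277.1, 225.3], 0.67), ([282.5, 218.7], 0.65)]]
grip tri (array([451.6, 118.4, 120.1]), np.float64(3.772223931826371)) flange (array([457.8, 119.8,  93.5]), np.float64(6.3492361872763965))
top grip z114 [452.7 121.7 114. ] [456.  115.2 100. ] scene [455.6 115.4 114. ] [454.3 123.8 100. ]
guide [ 463.6 -292.1  128. ] spin [ 466.9 -281.5   78. ] wheel top [ 466.1 -357.1   78. ]Traceback (most recent call last):
  File "<stdin>", line 16, in <module>
IndexError: list index out of range
```

View pics/crop1.png

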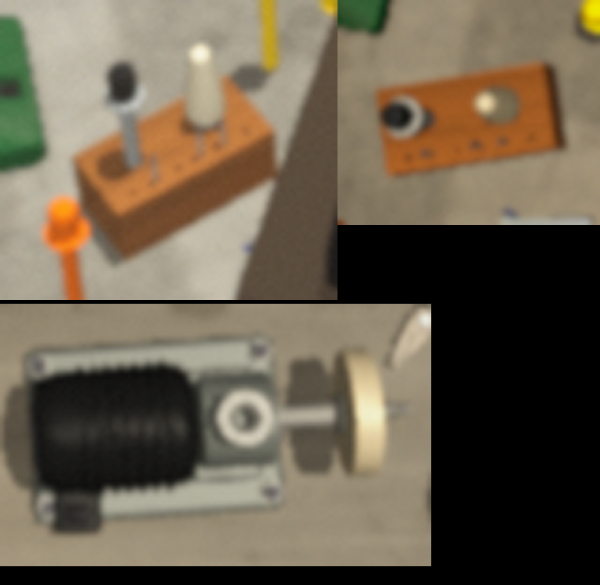

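The crop confirms it: steel shank with a dark grip at the left hole of the stand, and the pale cone at the right hole. Next I refine positions from the pixels.

```bash
python3 - <<'E'
from h import *
np.set_printoptions(precision=1,suppress=True)
P={n:eyes.read_camera(n) for n in('scene','top')}
s,t=P['scene'],P['top']
def cen(p,r0,r1,c0,c1,f):
    g=p['pixels'][r0:r1,c0:c1].astype(float).mean(2); m=f(g); n,l,st,ce=cv2.connectedComponentsWithStats(m.astype(np.uint8))
    for i in range(1,n):
        if st[i,4]>12: print('  blob',st[i].tolist(),ce[i][::-1]+[r0,c0])
print('ring');cen(t,262,290,360,390,lambda g:g>185)
print('grip top');cen(t,270,292,186,212,lambda g:g<45)
print('grip scene');cen(s,290,318,222,245,lambda g:g<50)
k=1/3.75
print('guide ring',atz(t,[275.2,375.1],128),'gripTop',atz(t,[281.2,197.5],125))
B=lambda x,y:[245+(y-303.75)*k,310+x*k]
for a,b in(((28,352),(270,337)),((45,518),(282,503))):
    A,C=atz(t,B(*a),14),atz(t,B(*b),14);d=C-A;print(A,C,'yaw',np.degrees(np.arctan2(d[0],-d[1])))
w=[atz(t,B(x,y),z) for x,y,z in((355,345,78),(362,475,78),(352,412,118),(372,412,118))];print('wheel',w)
print('cams',ray(s,[240,320]),ray(t,[240,320]), 'gripscene z125',atz(s,[280+77*k,200+122*k],120))
print(proj(s,[463,-292,128]))
for n in('pliers','spare_wheel'):
  print(n,[atz(t,d['centre'],8) for d in eyes.spot_point(n,t)][:2])
E
```

```text
ring
  blob [9, 7, 13, 13, 64] [274.7 375.3]
grip top
  blob [7, 9, 6, 4, 23] [280.6 195.4]
grip scene
  blob [9, 12, 4, 4, 14] [303.4 232.3]
guide ring [ 458.4 -287.   128. ] gripTop [450.8 110.6 125. ]
[ 507.8 -159.6   14. ] [ 515.4 -321.3   14. ] yaw 2.7005410802927097
[ 398.1 -169.2   14. ] [ 405.2 -326.    14. ] yaw 2.6031187082730445
wheel [array([ 504.3, -365.3,   78. ]), array([ 422.7, -366.8,   78. ]), array([ 460.6, -353.9,  118. ]), array([ 460.4, -366.1,  118. ])]
cams (array([-348.7,  338.4, 1028.2]), array([ 0.7, -0.4, -0.7])) (array([ 422.4, -150. , 1142.4]), array([ 0.1, -0. , -1. ])) gripscene z125 [451.5 117.3 120. ]
[235.9 387.6]
pliers [array([ 548.4, -437.4,    8. ])]
spare_wheel [array([ 412.2, -466. ,    8. ]), array([462.7,  74.7,   8. ])]
```

```bash
cat >> h.py <<'E'
from scipy.spatial.transform import Rotation as Ro
G=np.array([459.5,-287.4]);YAW=92.65
def plan(points,yaw1=YAW,n=1):
    """from the present pose through world points, [x,y,z,rows]; tool turns evenly"""
    s=env.state();p=np.array(s['eef_pos']);r=np.degrees(s['tcp_rot']);y=r[2];N=sum(q[3] for q in points)
    dy=(yaw1-y)/N
    for q in points:
        st=(np.array(q[:3])-p)/q[3]
        for i in range(q[3]):
            a=np.radians(y);t=[np.cos(a)*st[0]+np.sin(a)*st[1],np.sin(a)*st[0]-np.cos(a)*st[1],-st[2]]
            print('[',np.round(np.array(t)/60,3).tolist(),round(-dy/5,3),']');y+=dy
        p=np.array(q[:3])
E
python3 - <<'E'
from h import *
print(np.degrees(env.state()['tcp_rot']),env.state()['t'])
plan([[400,-450,245,3],[455,-100,245,7],[453,116,180,5]])
P={n:eyes.read_camera(n) for n in('scene','top')}
print(tri(ray(P['scene'],[189,263]),ray(P['top'],[173,270])))
E
```

```text
[ 1.79996722e+02 -1.42671121e-04  2.60002657e+01] 1.75
[ [0.901, -0.251, -0.351] -0.889 ]
[ [0.918, -0.181, -0.351] -0.889 ]
[ [0.929, -0.109, -0.351] -0.889 ]
[ [0.629, -0.562, -0.0] -0.889 ]
[ [0.671, -0.511, -0.0] -0.889 ]
[ [0.709, -0.458, -0.0] -0.889 ]
[ [0.742, -0.401, -0.0] -0.889 ]
[ [0.771, -0.343, -0.0] -0.889 ]
[ [0.795, -0.282, -0.0] -0.889 ]
[ [0.815, -0.219, -0.0] -0.889 ]
[ [0.676, -0.247, 0.217] -0.889 ]
[ [0.693, -0.194, 0.217] -0.889 ]
[ [0.706, -0.14, 0.217] -0.889 ]
[ [0.715, -0.085, 0.217] -0.889 ]
[ [0.719, -0.029, 0.217] -0.889 ]
(array([672.96157906, -60.5181511 , 212.4744113 ]), np.float64(0.9226827040964168))
```

```bash
python3 -m inch '[[[0.9,-0.25,-0.35],-0.89,-1],[[0.92,-0.18,-0.35],-0.89,-1],[[0.93,-0.11,-0.35],-0.89,-1],[[0.63,-0.56,0],-0.89,-1],[[0.67,-0.51,0],-0.89,-1],[[0.71,-0.46,0],-0.89,-1],[[0.74,-0.4,0],-0.89,-1],[[0.77,-0.34,0],-0.89,-1],[[0.8,-0.28,0],-0.89,-1],[[0.82,-0.22,0],-0.89,-1]]'
python3 - <<'E'
from h import *
plan([[453,116,180,5],[453,116,150,5]])
E
```

```text
t: 3.1
eef_pos: [455.4, -98.1, 245.1]
tcp_rot: [3.141, 0.0, 1.233]
ft_force: [0.5, -0.8, -0.7]
opening: 1.002
grip_force: 0.0
[ [0.671, -0.244, 0.217] -0.44 ]
[ [0.68, -0.218, 0.217] -0.44 ]
[ [0.687, -0.192, 0.217] -0.44 ]
[ [0.694, -0.165, 0.217] -0.44 ]
[ [0.7, -0.139, 0.217] -0.44 ]
[ [0.0, 0.0, 0.1] -0.44 ]
[ [0.0, 0.0, 0.1] -0.44 ]
[ [0.0, 0.0, 0.1] -0.44 ]
[ [0.0, 0.0, 0.1] -0.44 ]
[ [0.0, 0.0, 0.1] -0.44 ]
```

```bash
python3 -m inch '[[[0.67,-0.24,0.22],-0.44,-1],[[0.68,-0.22,0.22],-0.44,-1],[[0.69,-0.19,0.22],-0.44,-1],[[0.69,-0.17,0.22],-0.44,-1],[[0.7,-0.14,0.22],-0.44,-1],[[0,0,0.1],-0.44,-1],[[0,0,0.1],-0.44,-1],[[0,0,0.1],-0.44,-1],[[0,0,0.1],-0.44,-1],[[0,0,0],-0.44,-1]]'
python3 - <<'E'
from h import *
P={n:eyes.read_camera(n) for n in('scene','top')}
s,t=P['scene'],P['top']
a=cv2.resize(s['pixels'][270:350,195:285],None,fx=5,fy=5,interpolation=2)
b=cv2.resize(t['pixels'][240:320,160:250],None,fx=5,fy=5,interpolation=2)
cv2.imwrite('pics/c2.png',cv2.resize(np.hstack([a,b]),(800,356))[:,:,::-1])
tc=env.state()['eef_pos'];print(tc,proj(s,tc),proj(t,tc),proj(s,[tc[0],tc[1],115]),proj(t,[tc[0],tc[1],125]))
E
```

```text
t: 4.35
eef_pos: [453.2, 114.3, 154.5]
tcp_rot: [-3.141, 0.0, 1.616]
ft_force: [0.7, 0.0, 0.2]
opening: 0.999
grip_force: 0.0
[453.33240585 114.30744854 154.82816978] [288.54241342 231.87839469] [279.68722813 192.34661981] [301.01382248 233.72257958] [280.06351214 195.88182524]
```

View pics/c2.png

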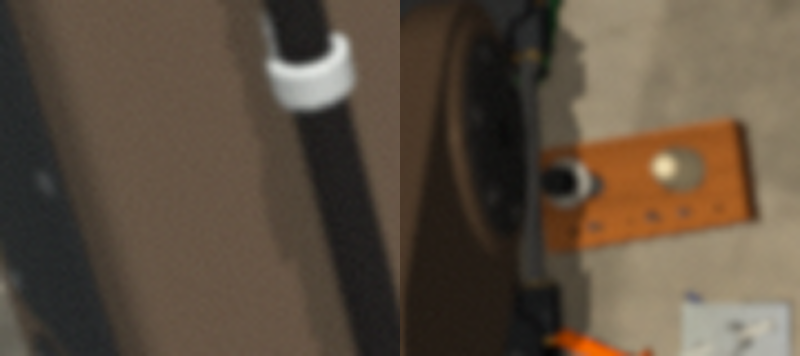

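Scene crop is occluded by the arm. The top crop shows the grip at (281,196.5), under the TCP to within about 2 mm and between the fingers. I go down and close.

```bash
python3 -m inch '[[[-0.02,-0.03,0.3],0,-1],[[0,0,0.3],0,-1],[[0,0,0.2],0,-1],[[0,0,0],0,1],[[0,0,0],0,1],[[0,0,0],0,1],[[0,0,0],0,1],[[0,0,0],0,1],[[0,0,0],0,1],[[0,0,0],0,1]]'
```

```text
t: 5.7
eef_pos: [451.5, 113.0, 106.8]
tcp_rot: [-3.142, 0.0, 1.614]
ft_force: [0.1, 0.3, -0.4]
opening: 0.324
grip_force: 0.0
```

```bash
python3 -m inch '[[[0,0,0],0,1],[[0,0,0],0,1],[[0,0,0],0,1],[[0,0,0],0,1],[[0,0,0],0,1],[[0,0,-0.1],0,1],[[0,0,-0.4],0,1],[[0,0,-0.8],0,1],[[0,0,-1],0,1],[[0,0,-0.5],0,1]]'
```

```text
t: 6.95
eef_pos: [452.0, 113.1, 278.3]
tcp_rot: [3.138, -0.0, 1.614]
ft_force: [0.1, -0.3, -1.3]
opening: 0.007
grip_force: 0.0
```

```bash
python3 - <<'E'
from h import *
P={n:eyes.read_camera(n) for n in('scene','top')}
s,t=P['scene'],P['top']
a=cv2.resize(s['pixels'][200:360,180:300],None,fx=3.5,fy=3.5,interpolation=2)
b=cv2.resize(t['pixels'][220:320,150:250],None,fx=3.8,fy=3.8,interpolation=2)
im=np.zeros((560,800,3),np.uint8);im[:,:420]=a;im[:380,420:]=b
cv2.imwrite('pics/c3.png',im[:,:,::-1])
print(env.state()['eef_pos'])
E
```

```text
[452.54701192 113.20457755 278.25939452]
```

View pics/c3.png

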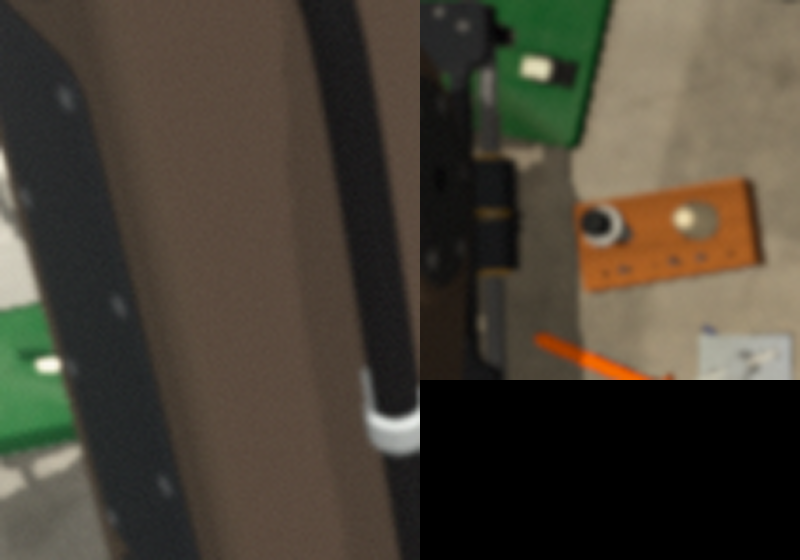

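Top crop: the pin is still in the stand, grip at about (278,197), so it slipped from the pads. An orange look-alike lies toppled at about (313,200), away from the job. I re-measure and take the pin deeper.

```bash
python3 - <<'E'
from h import *
np.set_printoptions(precision=1,suppress=True)
t=eyes.read_camera('top')
g=t['pixels'].astype(float).mean(2)
def show(r0,r1,c0,c1,f):
    n,l,st,ce=cv2.connectedComponentsWithStats(f(g[r0:r1,c0:c1]).astype(np.uint8))
    for i in range(1,n):
        if st[i,4]>8:
            c=ce[i][::-1]+[r0,c0];print(st[i].tolist(),c,atz(t,c,123),atz(t,c,103))
print('dark');show(268,292,190,215,lambda x:x<50)
print('bright flange');show(268,292,190,215,lambda x:x>125)
print(np.round(g[272:288,190:210]).astype(int))
print('cone');show(268,292,210,235,lambda x:x>150)
for n in('pin_flange','pin_grip','lock_pin'): print(n,[(np.round(d['centre'],1),round(d['score'],2)) for d in eyes.spot_point(n,t)])
E
```

```text
dark
[2, 8, 8, 5, 32] [278.2 195.3] [457.5 116.1 123. ] [458.2 121.3 103. ]
bright flange
[1, 0, 22, 5, 75] [269.4 200.3] [477.2 105.  123. ] [478.3 110.1 103. ]
[5, 6, 8, 11, 28] [279.6 199.4] [454.4 106.8 123. ] [455.  111.9 103. ]
[[ 75  88 109 126 128 127 127 128 125 122 116 111 107 105 100  98  95  93
   92  90]
 [ 73  82  96 108 109 108 113 119 122 117 107  98  92  90  88  89  89  89
   88  88]
 [ 68  77  85  87  84  85  97 115 128 131 123 105  92  87  89  89  89  91
   91  92]
 [ 65  72  73  68  60  61  70  90 111 129 138 127 103  88  90  90  91  91
   91  92]
 [ 60  61  59  51  43  40  44  52  71 100 136 142 118  92  88  90  93  93
   92  95]
 [ 60  53  47  38  34  37  37  34  36  67 118 147 133  98  87  91  94  96
   95  95]
 [ 59  51  41  35  36  38  39  32  26  47 105 148 143  99  82  89  94  98
   97  98]
 [ 63  54  43  37  36  38  38  31  23  45 101 148 140  94  75  83  94  96
   97  99]
 [ 64  60  56  50  41  37  34  29  33  62 111 145 130  86  68  76  88  96
   96  97]
 [ 65  67  76  80  72  63  56  59  74 101 132 139 112  77  66  74  85  93
   96  96]
 [ 67  72  90 10
[... 302 characters left out ...]
87  90  91
   90  92]
 [ 69  74  82  87  88  89  89  88  89  89  89  90  88  90  91  92  91  94
   93  93]
 [ 69  74  84  91  89  90  90  90  91  92  93  94  94  94  94  96  96  95
   96  98]]
cone
[7, 7, 5, 5, 21] [277. 219.] [459.6  62.8 123. ] [460.3  66.9 103. ]
pin_flange [(array([303.9, 291.9]), 0.71), (array([325.4, 213.2]), 0.69), (array([273.1, 282.6]), 0.49), (array([280.5, 199.1]), 0.44)]
pin_grip [(array([279.4, 289.7]), 0.74), (array([325. , 219.5]), 0.59), (array([307.3, 296.5]), 0.59), (array([276.4, 196.5]), 0.43)]
lock_pin [(array([309. , 182.8]), 0.67), (array([276.7, 267.7]), 0.67), (array([282.5, 204.7]), 0.5), (array([281.5, 216.5]), 0.46), (array([254.6, 256.8]), 0.45)]
```

```bash
python3 -m inch '[[[0.055,0.075,0.5],0,0],[[0,0,0.5],0,0],[[0,0,0.5],0,0],[[0,0,0.5],0,0],[[0,0,0],0,0],[[0,0,0.3],0,0],[[0,0,0.4],0,0],[[0,0,0.3],0,0],[[0,0,0],0,0],[[0,0,0],0,0]]'
```

```text
t: 8.5
eef_pos: [456.4, 116.6, 95.7]
tcp_rot: [3.141, 0.0, 1.614]
ft_force: [0.2, 0.6, 0.5]
opening: 0.497
grip_force: 0.0
```

```bash
python3 -m inch '[[[0,0,0],0,1],[[0,0,0],0,1],[[0,0,0],0,1],[[0,0,0],0,1],[[0,0,0],0,1],[[0,0,0],0,1],[[0,0,0],0,1],[[0,0,0],0,1],[[0,0,0],0,1],[[0,0,0],0,1]]'
```

```text
t: 9.75
eef_pos: [455.9, 116.5, 94.8]
tcp_rot: [3.142, 0.0, 1.615]
ft_force: [0.1, 0.3, -0.1]
opening: 0.004
grip_force: 0.0
```

```bash
python3 - <<'E'
from h import *
P={n:eyes.read_camera(n) for n in('scene','top')}
s,t=P['scene'],P['top']
a=cv2.resize(t['pixels'][240:330,140:300],None,fx=5,fy=5,interpolation=2)
cv2.imwrite('pics/c4.png',a[:,:,::-1])
print(env.state()['eef_pos'],env.state()['joints'],proj(t,env.state()['eef_pos']))
E
```

```text
[455.90466885 116.51021552  94.81570716] [ 1.09755421e-01  3.99078987e-01  2.02459332e+00 -1.41927476e-04
  7.17892243e-01  6.62161383e-02] [279.31560811 198.32012058]
```

View pics/c4.png

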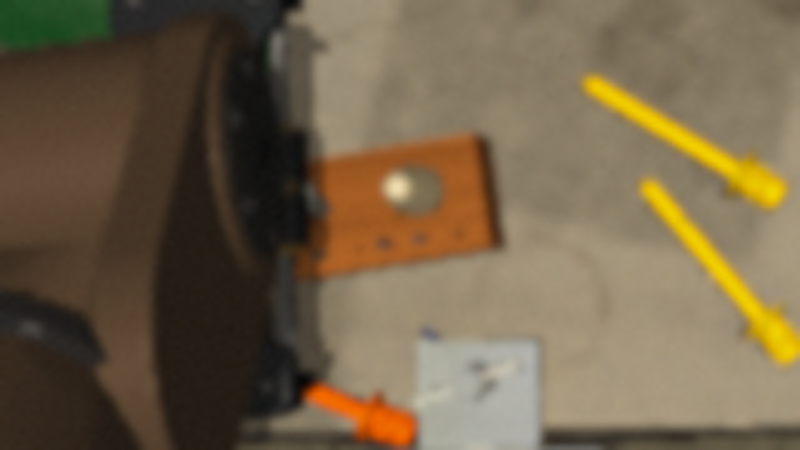

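```bash
python3 - <<'E'
from h import *
np.set_printoptions(precision=1,suppress=True)
P={n:eyes.read_camera(n) for n in('scene','top')}
s,t=P['scene'],P['top'];k=1/3.75
S=lambda x,y:[280+y*k-.4,200+x*k-.4]
T=lambda x,y:[250+y*k-.4,180+(x-337.5)*k-.4]
for n,a,b in(('c front left',(120,215),(390,175)),('c front right',(275,132),(562,148)),('c back left',(75,157),(377,90)),('griptop',(123,70),(400,117)),('grip mid',(123,83),(402,117)),('flange',(127,98),(408,118)),('cone top',(200,52),(486,102))):
    x,e=tri(ray(s,S(*a)),ray(t,T(*b)));print(n,x,round(e,1))
x=[452,116,0]
for z in(45,100,114,125):print(z,proj(s,[452,116,z]),proj(t,[452,116,z]))
im=cv2.imread('pics/scene0.png')[286:330,222:248].astype(float).mean(2);print(np.round(im[:36]).astype(int))
E
```

```text
c front left [417.2 140.5  45.9] 1.1
c front right [433.8  31.4  42.8] 3.6
c back left [471.4 148.8  46.1] 0.4
griptop [452.5 115.  124.6] 3.2
grip mid [452.7 116.3 114. ] 2.8
flange [452.2 115.7 101. ] 2.2
cone top [460.8  65.9 107.1] 0.7
45 [322.3 236.3] [281.5 203.7]
100 [306.2 233.9] [281. 198.]
114 [302.  233.3] [280.8 196.4]
125 [298.6 232.8] [280.7 195.1]
[[188 187 186 189 188 186 183 181 179 172 168 165 165 164 165 165 165 163
  163 159 160 159 155 158 159 159]
 [186 187 189 189 187 187 184 182 177 173 170 163 164 162 162 165 164 164
  163 160 160 159 158 159 160 163]
 [188 188 188 188 188 188 185 182 178 172 169 165 163 162 160 162 162 162
  159 157 156 158 157 159 161 162]
 [188 188 189 190 189 187 187 184 178 173 169 163 161 159 158 160 161 160
  159 157 157 159 159 159 159 161]
 [186 185 188 188 187 186 184 182 179 174 168 165 162 160 159 156 158 160
  158 156 160 159 159 158 157 157]
 [185 184 185 185 185 183 182 179 178 175 170 168 164 163 162 160 159 158
  157 157 159 158 158 156 156 155]
 [184 182 183 184 183 183 181 178 175 175 172 168 164 163 162 161 159 159
  157 1
[... 2489 characters left out ...]
22 123 124
  126 126 128 128 129 131 127 121]
 [187 182 181 179 173 170 159 150 138 130 125 126 127 123 123 122 125 125
  128 129 129 129 128 128 128 125]
 [184 182 177 169 160 150 139 128 124 123 126 126 127 125 122 121 126 126
  128 130 129 129 129 128 128 127]
 [179 172 162 151 143 131 125 120 121 119 124 127 126 125 121 125 128 130
  129 130 130 129 127 126 124 126]
 [164 152 142 133 127 124 119 116 110 110 116 121 126 124 120 123 128 130
  127 127 125 127 125 124 125 124]
 [144 134 127 124 119 114 109  99  92  92 101 112 121 126 122 121 121 125
  125 123 124 126 123 124 122 122]
 [128 126 123 120 110 100  92  85  82  81  89 104 119 122 122 116 114 118
  120 121 121 123 122 121 126 126]]
```

```bash
python3 -m inch '[[[0,0,-0.3],0,1],[[0,0,-0.5],0,1],[[0,0,-0.6],0,1],[[0,0,-0.4],0,0],[[0.5,0,0],0,0],[[0.5,0,0],0,0],[[0.5,0,0],0,0],[[0,0,0],0,0],[[0,0,0],0,0],[[0,0,0],0,0]]'
python3 - <<'E'
from h import *
P={n:eyes.read_camera(n) for n in('scene','top')}
s,t=P['scene'],P['top']
a=cv2.resize(t['pixels'][255:315,130:230],None,fx=8,fy=8,interpolation=2)
cv2.imwrite('pics/c5.png',a[:,:,::-1])
X=env.state()['eef_pos'];print(X,proj(t,X))
for d in(-23,23): print(proj(t,X+[d,0,0]),proj(t,X+[d,-10,0]))
E
```

```text
t: 11.2
eef_pos: [452.0, 205.7, 202.8]
tcp_rot: [-3.142, 0.0, 1.614]
ft_force: [0.2, -0.5, 0.4]
opening: 0.497
grip_force: 0.0
[452.08905    205.80380272 202.84556841] [280.11972154 142.56893797]
[291.24656847 142.31918436] [291.20112263 147.0704012 ]
[269.04311534 142.83320321] [268.98808344 147.56243562]
```

View pics/c5.png

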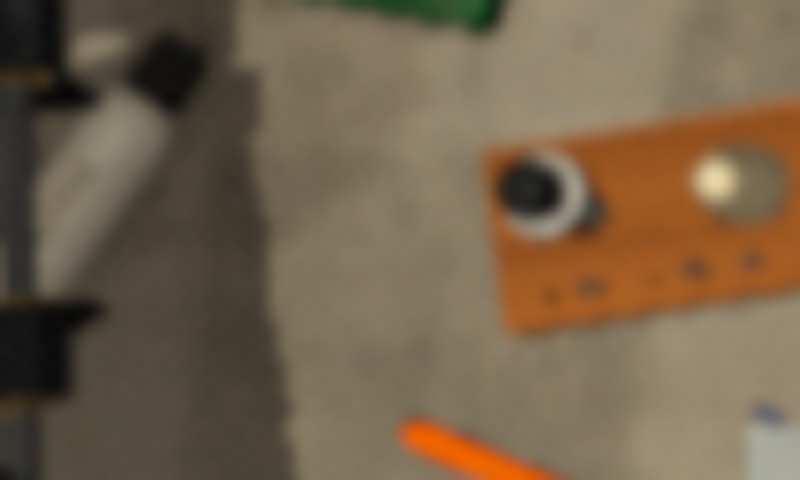

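The crop shows the grip at (278.5,196.5) on the stand and the open fingertips ending at about col 142.5. The projected pad edge is col 147, so the real fingers sit about 8–10 mm further to +y than expected. I measure that in the pixels.

```bash
python3 - <<'E'
from h import *
np.set_printoptions(linewidth=250)
t=eyes.read_camera('top');g=t['pixels'].astype(float).mean(2)
print('cols 128..152, rows 255..305')
for r in range(258,304): print(r,np.round(g[r,128:152]).astype(int))
E
```

```text
cols 128..152, rows 255..305
258 [21 22 21 29 34 32 23 17 16 29 53 72 81 83 84 81 78 74 69 65 63 58 52 52]
259 [ 18  22  23  27  32  32  24  17  14  30  57  81  97 103 104 103 100  89  75  64  55  48  37  37]
260 [ 20  21  20  25  28  30  24  16  15  29  61  93 113 120 119 115 108  94  75  59  45  32  21  24]
261 [ 21  20  22  21  28  26  22  15  15  30  64  97 116 118 115 106  97  81  64  49  34  22  17  17]
262 [ 20  21  21  22  24  25  21  17  15  30  62  92 102 100  95  86  77  68  52  38  26  20  16  18]
263 [26 28 30 33 31 30 28 28 24 26 53 75 83 80 77 72 68 56 40 26 21 17 19 19]
264 [33 38 43 45 42 39 40 41 32 26 38 54 64 69 69 69 64 52 34 21 19 19 18 17]
265 [30 39 47 50 47 41 39 36 26 15 18 29 45 56 64 72 72 61 42 28 22 17 18 16]
266 [23 31 44 47 44 36 25 21 15  8  7 14 26 41 61 80 87 84 67 49 33 23 17 14]
267 [ 23  31  41  47  43  33  21  15  13  13  12  16  22  40  68  93 105 104  94  77  59  39  22  16]
268 [ 33  40  45  46  42  36  31  32  33  32  34  40  50  67  91 110 116 118 113 102  86  64  43  30]
269 [ 49  50  49  48  42  42  47  53  57  57  59  67  80  96 109 120 
[... 2512 characters left out ...]
95 [20 21 22 21 22 19 20 12 11 13 14 19 31 47 58 63 68 70 70 71 69 69 70 70]
296 [20 19 21 21 20 20 18 14 11 15 23 37 51 63 66 70 71 72 72 71 70 70 70 70]
297 [20 21 21 22 23 19 17 14 14 16 30 49 63 69 71 70 71 73 72 73 73 72 71 69]
298 [19 21 21 20 22 21 18 15 10 17 33 55 68 72 72 71 72 73 72 73 73 73 73 71]
299 [18 20 19 24 22 20 17 16 13 15 34 55 68 73 72 73 72 71 73 73 73 74 73 71]
300 [20 21 21 21 21 22 18 13 12 17 33 55 68 73 73 71 71 71 74 73 73 73 73 71]
301 [20 22 22 20 22 22 19 14 12 17 33 54 69 72 72 71 73 72 73 73 74 73 72 71]
302 [19 21 22 20 23 20 17 15 13 17 33 54 69 74 72 74 74 74 75 73 74 73 74 72]
303 [20 22 25 25 24 23 20 19 16 20 35 56 70 75 74 74 75 75 75 75 73 74 74 75]
```

```bash
python3 -m inch '[[[-0.5,0.01,0],0,0],[[-0.7,0,0],0,0],[[-0.46,0,0],0,0],[[0,0,0.4],0,0],[[0,0,0.5],0,0],[[0,0,0.5],0,0],[[0,0,0.36],0,0],[[0,0,0],0,0],[[0,0,0],0,1],[[0,0,0],0,1]]'
python3 -m inch '[[[0,0,0],0,1],[[0,0,0],0,1],[[0,0,0],0,1],[[0,0,0],0,1],[[0,0,0],0,1],[[0,0,0],0,1],[[0,0,0],0,1],[[0,0,0],0,1],[[0,0,0],0,1],[[0,0,0],0,1]]'
```

```text
t: 12.6
eef_pos: [457.4, 106.9, 98.1]
tcp_rot: [3.14, 0.0, 1.614]
ft_force: [-0.5, -0.4, 0.4]
opening: 0.346
grip_force: 0.0
t: 13.85
eef_pos: [456.9, 106.9, 97.2]
tcp_rot: [3.142, 0.0, 1.614]
ft_force: [-0.0, -0.2, 1.3]
opening: 0.008
grip_force: 0.0
```

```bash
python3 - <<'E'
from h import *
P={n:eyes.read_camera(n) for n in('scene','top')}
t=P['top']
a=cv2.resize(t['pixels'][255:305,170:250],None,fx=8,fy=8,interpolation=2)
cv2.imwrite('pics/c6.png',a[:,:,::-1])
X=env.state()['eef_pos'];print(X,proj(t,X),proj(t,X+[12,-10,0]),proj(t,X+[-12,-10,0]),env.state()['moment'],env.state()['opening'])
E
```

```text
[456.93796673 106.96597935  97.20857691] [278.78515628 202.18618413] [273.50959974 206.56076477] [283.96578931 206.46127257] [-0.05697018 -0.08970908 -0.05189958] 0.003233346307013395
```

View pics/c6.png

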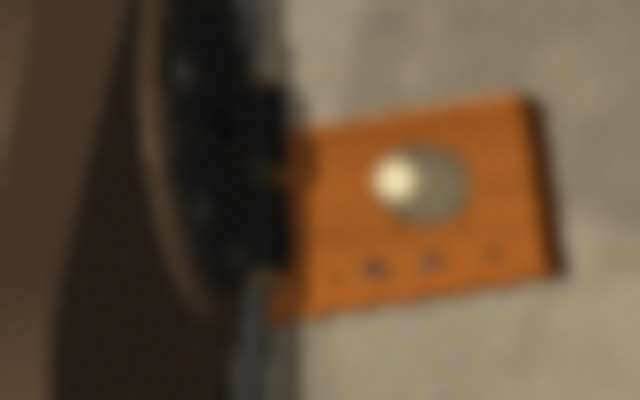

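```bash
python3 -m inch '[[[0,0,0],0,0],[[0,0,0],0,0],[[0,0,0],0,0],[[0,0,0],0,0],[[0,0,0],0,0],[[0,0,0],0,0],[[0.08,-0.04,0.03],0,0],[[0,0,0],0,0],[[0,0,0],0,0.4],[[0,0,0],0,0.4]]'
python3 - <<'E'
from h import *
np.set_printoptions(linewidth=250)
t=eyes.read_camera('top');g=t['pixels'].astype(float).mean(2)
X=env.state()['eef_pos'];print(X,proj(t,X),env.state()['opening'])
for r in range(266,294): print(r,np.round(g[r,186:214]).astype(int))
E
```

```text
t: 15.2
eef_pos: [454.4, 111.6, 95.4]
tcp_rot: [3.141, 0.0, 1.614]
ft_force: [0.1, 0.9, 0.2]
opening: 0.345
grip_force: 0.0
[454.37950114 111.62217744  95.43639324] [279.94561148 200.35315018] 0.3256887401765831
266 [ 47  37  32  30  30  25  18  19  19  18  18  18  18  20  22  17  21  45  71  79  85 105 128 137 137 135 131 127]
267 [ 52  38  31  29  26  22  20  18  18  19  18  16  19  21  21  18  23  47  70  78  85 105 130 138 139 136 130 125]
268 [ 54  41  30  26  24  21  19  18  17  17  19  17  19  26  28  26  31  51  72  81  87 107 132 141 140 137 130 124]
269 [ 56  42  32  25  22  20  20  16  15  14  16  18  21  30  34  38  45  58  76  81  86 107 129 138 138 132 124 119]
270 [ 58  41  33  27  22  20  19  16  14  13  17  17  22  29  35  40  53  68  77  78  85 102 121 125 123 119 112 107]
271 [ 59  46  36  29  22  20  19  18  14  11  13  18  20  27  30  38  51  65  68  70  78  92 103 104 102  98  96  93]
272 [62 48 38 29 21 21 19 16 14 11 14 17 21 24 30 37 47 56 56 57 69 84 92 92 89 91 89 89]
273 [63 48 40 29 23 19 18 18 15 13 15 18 19 26 36 42 47 49 50 52 68 83 90 90 90 90 90 92]

[... 1323 characters left out ...]
9  35  43  49  44  34  27  22  18  22  26  30  25  24  28  28  25  28  39  50  59  73  93 100 101  98  98 100]
289 [ 29  31  40  47  46  35  29  24  21  20  26  29  24  23  24  22  19  21  36  48  59  75  93 101  99  96  97  98]
290 [ 29  30  36  46  46  39  33  25  22  20  21  23  23  23  23  21  18  21  35  49  59  75  94 103 100  98  97 101]
291 [ 29  30  33  41  46  43  35  29  24  21  19  24  23  24  25  20  19  21  35  51  60  76  96 102 103 101 100 102]
292 [ 28  27  30  38  44  43  38  30  27  23  23  24  25  23  23  21  19  20  36  51  62  76  96 102 101  99 100 101]
293 [ 29  28  29  32  39  41  39  32  29  26  27  26  26  23  23  23  18  23  34  51  59  75  94  99  97  97 101 105]
```

```bash
python3 -m inch '[[[0.065,0.02,0],0,0.4],[[0,0,0],0,0.4],[[0,0,0],0,0.5],[[0,0,0],0,0.5],[[0,0,0],0,0.55],[[0,0,0],0,0.55],[[0,0,0],0,0.6],[[0,0,0],0,0.6],[[0,0,0],0,0.6],[[0,0,0],0,0.6]]'
python3 - <<'E'
from h import *
np.set_printoptions(linewidth=250)
t=eyes.read_camera('top');g=t['pixels'].astype(float).mean(2)
X=env.state()['eef_pos'];print(X,proj(t,X),env.state()['opening'],env.state()['grip_force'])
for r in range(268,292): print(r,np.round(g[r,190:212]).astype(int))
E
```

```text
t: 16.5
eef_pos: [455.3, 115.6, 95.4]
tcp_rot: [3.142, 0.0, 1.614]
ft_force: [-0.9, -0.0, -0.1]
opening: 0.204
grip_force: 0.0
[455.35652768 115.58294396  95.40659956] [279.54169842 198.65257446] 0.20332774752242944 0.0
268 [ 17  17  15  16  18  18  17  21  21  18  21  44  70  84  94 111 132 142 142 140 140 137]
269 [ 18  17  13  12  16  18  19  22  22  16  21  43  71  80  88 107 131 138 139 139 136 133]
270 [ 19  16  13  10  16  18  18  19  21  19  20  41  66  77  86 104 123 129 129 124 122 118]
271 [ 19  17  13  12  15  20  18  23  25  23  23  36  57  70  78  96 110 112 109 106 101  99]
272 [19 18 14 15 16 18 21 29 33 30 28 37 48 59 71 86 95 95 93 90 91 89]
273 [20 18 16 16 16 18 20 29 32 31 35 42 48 53 65 82 87 90 91 90 90 90]
274 [19 19 18 19 17 18 20 26 31 34 44 52 52 53 68 83 91 91 92 91 93 92]
275 [18 16 17 17 19 18 23 27 31 42 62 69 60 55 68 85 93 93 94 92 93 93]
276 [18 19 20 19 17 17 23 31 32 45 69 79 69 59 69 87 93 93 94 95 95 94]
277 [20 18 17 20 18 17 24 29 31 38 65 83 77 64 69 85 93 96 96 97 96 98]
278 [22 18 17 19 16 18 19 26 27 32 57 83 81 66 65 81 93 97 98 98 98 98]

[... 345 characters left out ...]
52 45 41 44 53 70 85 93 95 93 92 92]
284 [23 20 18 19 17 19 21 23 28 33 31 25 31 41 49 66 84 90 90 90 90 91]
285 [23 21 17 18 19 22 20 21 24 22 18 20 31 44 52 67 85 91 93 92 91 93]
286 [25 20 18 19 23 25 22 22 23 21 16 20 32 45 54 68 85 94 94 94 96 96]
287 [26 21 19 21 26 26 23 23 22 21 18 21 33 48 57 71 89 98 97 99 99 99]
288 [ 28  22  20  22  25  27  25  24  24  21  18  19  32  48  58  73  90  99 100 100 100  99]
289 [ 29  25  21  19  22  24  24  25  22  21  18  19  33  50  57  73  94 101 102 101 101  96]
290 [ 33  27  23  21  21  23  24  26  24  20  15  18  30  46  57  74  93 101 103 101 101  97]
291 [ 35  28  25  22  23  26  25  24  23  20  18  21  32  47  58  75  94 103 102 103 103 100]
```

```bash
python3 -m inch '[[[0,0,0],0,0.65],[[0,0,0],0,0.65],[[0,0,0],0,0.7],[[0,0,0],0,0.7],[[0,0,0],0,0.7],[[0,0,0],0,0.7],[[0,0,0],0,0.7],[[0,0,0],0,0.7],[[0,0,0],0,0.7],[[0,0,0],0,0.7]]'
python3 - <<'E'
from h import *
np.set_printoptions(linewidth=250)
t=eyes.read_camera('top');g=t['pixels'].astype(float).mean(2)
X=env.state();print(X['eef_pos'],X['opening'],X['grip_force'],X['ft_force'])
for r in range(272,286): print(r,np.round(g[r,194:212]).astype(int))
E
```

```text
t: 17.8
eef_pos: [455.3, 115.6, 95.4]
tcp_rot: [-3.142, 0.0, 1.614]
ft_force: [0.2, 0.8, -0.4]
opening: 0.15
grip_force: 0.0
[455.36101981 115.60096405  95.40949805] 0.14901471164947164 0.0 [ 0.64064888 -0.65590923  0.63335344]
272 [16 17 19 23 26 28 27 34 45 59 71 86 95 94 93 91 90 89]
273 [18 17 20 29 34 39 40 38 42 52 65 83 90 89 91 91 90 89]
274 [18 18 22 31 36 39 46 48 49 52 66 83 88 91 91 93 92 92]
275 [17 16 23 30 29 33 49 62 58 55 67 85 92 92 92 93 93 93]
276 [18 19 23 30 28 33 57 74 69 60 67 86 94 94 94 94 95 95]
277 [18 17 24 31 29 33 59 81 78 64 68 86 93 97 96 97 97 97]
278 [17 19 20 28 27 31 58 82 82 67 66 80 93 98 97 98 98 98]
279 [18 17 20 23 26 31 58 83 82 65 61 74 90 97 99 98 99 98]
280 [19 17 18 23 30 38 61 81 76 61 56 71 87 96 98 98 96 97]
281 [17 17 19 26 32 42 60 71 67 59 58 69 84 95 97 96 97 96]
282 [17 18 19 24 30 35 43 50 50 51 55 69 85 95 95 96 95 95]
283 [18 18 19 20 23 24 25 29 36 45 54 68 85 93 93 93 92 92]
284 [18 17 18 19 23 20 18 19 28 40 50 67 83 91 92 91 90 91]
285 [19 20 19 22 23 21 17 19 32 45 51 66 83 91 91 93 91 93]
```

```bash
python3 -m inch '[[[0,0,0.015],0,0.7],[[0,0,0.015],0,0.7],[[0,0,0.015],0,0.7],[[0,0,0.015],0,0.7],[[0,0,0.015],0,0.7],[[0,0,0.015],0,0.7],[[0,0,0.015],0,0.7],[[0,0,0.015],0,0.7],[[0,0,0],0,0.7],[[0,0,0],0,0.7]]'
```

```text
t: 19.1
eef_pos: [457.9, 115.9, 90.5]
tcp_rot: [3.135, -0.0, 1.614]
ft_force: [-0.6, 0.7, 27.7]
opening: 0.15
grip_force: 13.9
```

```bash
python3 -m inch '[[[0,0,-0.2],0,0],[[0,0,0],0,0],[[0,0,0],0,0],[[0,0,0],0,0],[[0,0,0],0,0],[[0,0,0.2],0,0],[[0,0,0.2],0,0],[[0,0,0.02],0,0],[[0,0,0],0,1],[[0,0,0],0,1]]'
python3 -m inch '[[[0,0,0],0,1],[[0,0,0],0,1],[[0,0,0],0,1],[[0,0,0],0,1],[[0,0,0],0,1],[[0,0,0],0,1],[[0,0,0],0,1],[[0,0,0],0,1],[[0,0,0],0,1],[[0,0,0],0,1]]'
```

```text
t: 20.35
eef_pos: [455.5, 115.6, 75.2]
tcp_rot: [3.141, 0.0, 1.614]
ft_force: [0.0, -0.6, -1.0]
opening: 0.345
grip_force: 0.0
t: 21.6
eef_pos: [455.4, 115.6, 75.1]
tcp_rot: [3.141, 0.0, 1.614]
ft_force: [0.1, 0.8, 2.9]
opening: 0.161
grip_force: 30.0
```

Gripped: opening 0.161, force 30 N. I lift and measure the pin in the hand.

```bash
python3 -m inch '[[[0,0,-0.1],0,1],[[0,0,-0.3],0,1],[[0,0,-0.4],0,1],[[0,0,-0.6],0,1],[[0,0,-0.8],0,1],[[0,0,-0.6],0,1],[[-1,0,0],0,1],[[-1,0,0],0,1],[[-1,0,0],0,1],[[-0.5,0,0],0,1]]'
python3 - <<'E'
from h import *
P={n:eyes.read_camera(n) for n in('scene','top')}
s,t=P['scene'],P['top'];X=env.state()['eef_pos'];print(X,env.state()['opening'])
print(proj(t,X),proj(s,X))
r,c=proj(t,X).astype(int)
a=cv2.resize(t['pixels'][r-45:r+45,c-60:c+60],None,fx=5,fy=5,interpolation=2)
cv2.imwrite('pics/c7.png',a[:,:,::-1])
print('corner',r-45,c-60)
for n in('pin_flange','pin_grip','lock_pin'):
  for p in(s,t): print(n,[(np.round(d['centre'],1).tolist(),round(d['score'],2)) for d in eyes.spot_point(n,p)])
E
```

```text
t: 22.85
eef_pos: [464.0, -96.6, 243.1]
tcp_rot: [-3.141, 0.0, 1.612]
ft_force: [0.4, 0.8, -0.8]
opening: 0.16
grip_force: 30.0
[464.26253975 -96.52093496 242.94154341] 0.15565281660486838
[271.50999983 286.76802737] [224.1429987  316.62726298]
corner 226 226
pin_flange [([310.7, 331.9], 0.73), ([295.9, 311.5], 0.54), ([214.9, 315.7], 0.52)]
pin_flange []
pin_grip [([211.4, 316.5], 0.53), ([313.1, 336.3], 0.53), ([295.8, 318.3], 0.51)]
pin_grip []
lock_pin [([365.1, 221.6], 0.6), ([247.3, 313.5], 0.59)]
lock_pin [([310.3, 181.7], 0.45)]
```

View pics/c7.png

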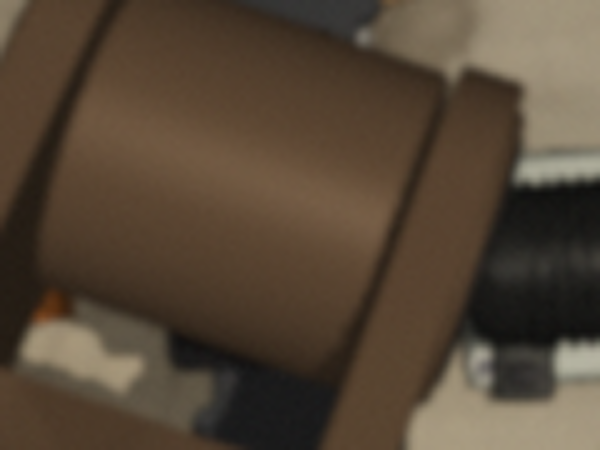

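```bash
python3 - <<'E'
from h import *
np.set_printoptions(precision=1,suppress=True,linewidth=200)
s=eyes.read_camera('scene');X=env.state()['eef_pos'];print(X)
for z in(140,160,180,200,220,240,260,280): print(z,proj(s,[X[0],X[1],z]))
for n in('pin_flange','pin_grip','lock_pin'): print(n,[(np.round(d['centre'],1).tolist(),round(d['score'],2)) for d in eyes.spot_point(n,s)])
g=s['pixels'].astype(int)
for r in range(200,262,2): print(r,g[r,302:332].mean(1).astype(int))
m=[ d for d in eyes.cut_out('lock_pin',s)]
for d in m:
    q=np.argwhere(d['mask']);print(q.min(0),q.max(0),d['score'])
E
```

```text
[464.5 -93.3 243.1]
140 [258.6 315.3]
160 [252.3 315.3]
180 [245.8 315.3]
200 [239.2 315.3]
220 [232.5 315.3]
240 [225.6 315.3]
260 [218.5 315.3]
280 [211.3 315.3]
pin_flange [([312.7, 328.4], 0.74), ([266.7, 451.2], 0.54), ([298.0, 312.5], 0.38)]
pin_grip [([293.3, 315.8], 0.65), ([210.0, 315.3], 0.6), ([314.1, 336.8], 0.54)]
lock_pin [([248.1, 317.5], 0.55), ([362.6, 221.2], 0.4)]
200 [74 75 73 72 71 64 44 31 34 34 34 30 28 28 27 28 31 33 35 28 26 26 30 33 30 33 28 30 30 28]
202 [74 75 74 72 71 64 45 33 32 32 34 32 28 29 29 27 29 27 27 28 29 32 38 49 55 48 37 31 30 28]
204 [73 76 73 72 72 67 50 37 34 33 34 30 28 29 26 29 29 27 29 30 29 34 45 55 56 44 36 31 33 30]
206 [75 73 73 72 71 67 59 41 34 33 33 32 28 26 28 27 28 28 31 34 35 31 32 33 35 37 33 36 39 44]
208 [75 76 72 73 73 81 78 55 37 33 33 28 29 30 29 28 27 30 31 31 34 40 52 71 79 81 81 69 64 67]
210 [ 74  76  72  72  77  93  98  71  47  38  35  32  30  30  28  29  28  31  27  31  47  88 132 157 162 150 122  89  72  67]
212 [ 75  74  74  74  81 106 131 135 119  87  57  34  30  27  27  31  29  29  30  34  61 117 165 184 185 175
[... 2391 characters left out ...]
188 189 188 190 188]
252 [ 76  74  76  76  73  74  84 116 153 174 190 207 209 197 179 161 151 156 170 180 185 189 190 191 191 194 194 194 195 193]
254 [ 76  76  75  77  75  76  84 106 137 141 133 130 135 136 140 156 169 180 186 189 191 192 193 194 193 195 197 196 198 198]
256 [ 76  75  76  76  77  75  77  85  98 103 106 115 132 146 155 165 175 184 187 188 190 192 193 195 194 196 196 196 197 195]
258 [ 75  76  77  76  75  73  73  76  93 114 133 145 149 152 153 158 166 175 179 185 187 190 191 192 196 194 195 196 196 194]
260 [ 78  77  76  76  76  75  76  87 114 139 154 155 157 156 157 154 153 157 167 177 185 187 191 192 193 196 197 197 199 199]
[209 310] [247 319] 0.66
[309 313] [319 340] 0.48
```

```bash
python3 - <<'E'
from h import *
plan([[459.5,-287.4,243,5],[459.5,-287.4,208,3]])
E
```

```text
[ [-0.644, -0.045, 0.0] -0.003 ]
[ [-0.644, -0.045, 0.0] -0.003 ]
[ [-0.644, -0.046, 0.0] -0.003 ]
[ [-0.644, -0.046, 0.0] -0.003 ]
[ [-0.644, -0.046, 0.0] -0.003 ]
[ [0.0, 0.0, 0.194] -0.003 ]
[ [0.0, 0.0, 0.194] -0.003 ]
[ [0.0, 0.0, 0.194] -0.003 ]
```

```bash
python3 -m inch '[[[-0.64,-0.045,0],0,1],[[-0.64,-0.045,0],0,1],[[-0.64,-0.045,0],0,1],[[-0.64,-0.045,0],0,1],[[-0.64,-0.045,0],0,1],[[0,0,0.2],0,1],[[0,0,0.2],0,1],[[0,0,0.18],0,1],[[0,0,0],0,1],[[0,0,0],0,1]]'
python3 - <<'E'
from h import *
np.set_printoptions(precision=1,suppress=True,linewidth=220)
s=eyes.read_camera('scene');X=env.state()['eef_pos'];print(X)
for z in(128,X[2]-67,X[2]+25): print(z,proj(s,[X[0],X[1],z]))
print('G',proj(s,[G[0],G[1],128]))
for n in('pin_flange','lock_pin','guide_mouth'): print(n,[(np.round(d['centre'],1).tolist(),round(d['score'],2)) for d in eyes.spot_point(n,s)])
a=cv2.resize(s['pixels'][180:270,340:440],None,fx=6,fy=6,interpolation=2);cv2.imwrite('pics/c8.png',a[:,:,::-1])
g=s['pixels'].astype(int)
for r in range(200,250,2): print(r,g[r,370:408].mean(1).astype(int))
E
```

```text
t: 24.75
eef_pos: [459.6, -286.3, 208.5]
tcp_rot: [3.141, 0.0, 1.615]
ft_force: [-0.5, -0.5, -0.6]
opening: 0.16
grip_force: 30.0
[ 459.7 -286.4  208.7]
128 [237.5 386.4]
141.6648350285639 [233.3 386.9]
233.6648350285639 [203.3 390.3]
G [237.4 386.8]
pin_flange [([204.8, 388.0], 0.66), ([312.6, 328.0], 0.42)]
lock_pin [([234.5, 386.0], 0.73), ([365.5, 221.7], 0.59), ([265.2, 246.2], 0.24)]
guide_mouth [([240.9, 388.1], 0.75)]
200 [199 201 201 198 195 197 195 195 197 197 190 189 192 189 175 152 116  79  51  40  36  35  35  37  36  37  39  57  98 141 158 162 162 162 162 162 163 163]
202 [142 138 137 136 135 135 136 136 137 137 140 147 156 168 173 160 128  90  60  42  39  38  40  46  59  78  99 119 144 161 167 167 167 164 168 168 169 168]
204 [124 124 125 126 126 125 122 123 124 124 123 121 124 121 123 121 121 116 104  90  83  86 100 110 125 145 163 173 175 174 170 167 166 164 163 163 166 163]
206 [127 124 121 121 119 120 121 121 117 117 117 115 118 117 114 113 113 115 120 123 130 136 147 162 172 178 183 182 179 176 175 171 169 165 162 163 165 168]
208 [162 160 156 156 155 155 156 153 1
[... 2579 characters left out ...]
197 184 180 181 180 178 171 159 150 146 146 145 140 136 130 130 135]
242 [172 176 180 184 182 176 175 167 150 132 118 112 116 124 128 130 134 131 133 139 147 152 162 174 180 178 179 173 167 162 171 184 197 201 199 179 152 134]
244 [ 69  85 104 115 114 111 106 103  98 100  98 104 115 120 124 126 129 134 130 130 133 151 177 189 191 188 189 196 203 209 212 215 210 203 187 177 156 134]
246 [ 40  43  42  45  50  57  74  87  95 101 104 106 111 117 121 127 129 129 125 123 126 152 176 188 186 184 184 189 201 200 194 183 171 160 147 135 125 120]
248 [ 38  41  39  38  41  43  46  61  77  92 102 108 110 110 111 113 117 119 125 135 145 162 174 178 175 174 170 169 168 162 157 152 147 145 142 140 136 138]
```

Viewing my last crop to check the alignment over the guide.

View pics/c8.png

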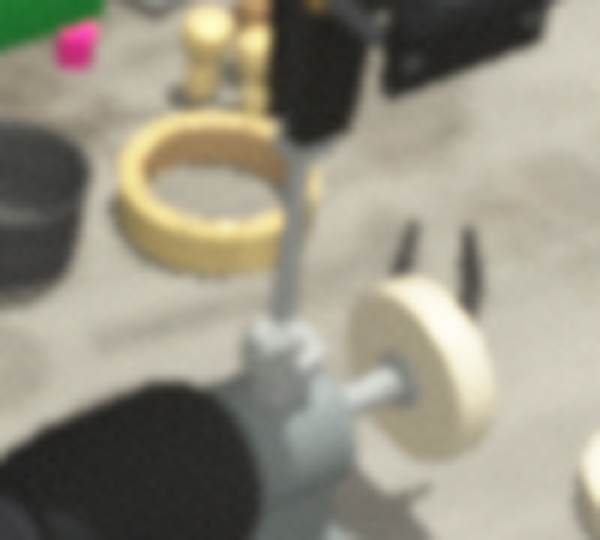

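The crop shows the pin tip at (234,387), centred above the guide mouth at (237.5,387). I go down slowly.

```bash
python3 -m inch '[[[0,0,0.06],0,1],[[0,0,0.06],0,1],[[0,0,0.06],0,1],[[0,0,0.06],0,1],[[0,0,0.05],0,1],[[0,0,0.04],0,1],[[0,0,0.04],0,1],[[0,0,0.04],0,1],[[0,0,0],0,1],[[0,0,0],0,1]]'
```

```text
t: 26.2
eef_pos: [459.5, -286.6, 183.6]
tcp_rot: [3.141, 0.0, 1.614]
ft_force: [2.8, -0.6, -1.5]
opening: 0.165
grip_force: 30.0
```

```bash
python3 -m inch '[[[0,0.005,0.03],0,1],[[0,0,0.03],0,1],[[0,0,0.03],0,1],[[0,0,0.03],0,1],[[0,0,0.03],0,1],[[0,0,0.03],0,1],[[0,0,0.03],0,1],[[0,0,0.02],0,1],[[0,0,0],0,1],[[0,0,0],0,1]]'
```

```text
t: 27.45
eef_pos: [459.6, -286.5, 169.7]
tcp_rot: [-3.141, -0.0, 1.614]
ft_force: [2.2, -1.5, -1.2]
opening: 0.161
grip_force: 30.0
```

```bash
python3 -m inch '[[[0,0,0],0,0.2],[[0,0,0],0,0.2],[[0,0,0],0,0.2],[[0,0,0],0,0.2],[[0,0,0],0,0.2],[[0,0,0],0,0.2],[[0,0,-0.15],0,0.2],[[0,0,-0.4],0,0.2],[[0,0,-0.5],0,0.2],[[0,0,0],0,1]]'
python3 - <<'E'
from h import *
s=eyes.read_camera('scene')
for z in(100,164,192,): print(z,proj(s,[459.5,-286.5,z]))
for n in('pin_flange','lock_pin','pin_grip'): print(n,[(np.round(d['centre'],1).tolist(),round(d['score'],2)) for d in eyes.spot_point(n,s)])
W=[G[0]+77*np.sin(np.radians(2.65)),G[1]-77*np.cos(np.radians(2.65))];print(W)
plan([[W[0]-10,W[1],W[2] if len(W)>2 else 234,3],[W[0]-10,W[1],100,4]])
E
```

```text
t: 28.7
eef_pos: [460.4, -287.1, 235.3]
tcp_rot: [3.138, 0.003, 1.614]
ft_force: [0.8, -0.6, -0.3]
opening: 0.343
grip_force: 0.0
100 [245.97345015 385.49337371]
164 [226.25342855 387.76599477]
192 [217.21717733 388.8077751 ]
pin_flange [([216.7, 387.7], 0.6), ([314.4, 329.1], 0.4)]
lock_pin [([367.5, 221.7], 0.49), ([249.2, 384.7], 0.48)]
pin_grip [([312.4, 335.3], 0.63), ([209.1, 391.0], 0.55)]
[np.float64(463.0600747508734), np.float64(-364.31765641104903)]
[ [-0.431, -0.054, -0.011] -0.004 ]
[ [-0.431, -0.054, -0.011] -0.004 ]
[ [-0.431, -0.054, -0.011] -0.004 ]
[ [0.0, 0.0, 0.558] -0.004 ]
[ [0.0, 0.0, 0.558] -0.004 ]
[ [0.0, 0.0, 0.558] -0.004 ]
[ [0.0, 0.0, 0.558] -0.004 ]
```

```bash
python3 -m inch '[[[-0.43,0,0],0,1],[[-0.43,0,0],0,1],[[-0.43,0,0],0,1],[[0,0,0.5],0,1],[[0,0,0.7],0,1],[[0,0,0.7],0,1],[[0,0,0.35],0,1],[[0,0,0.05],0,1],[[0,0,0],0,1],[[0,0,0],0,1]]'
```

```text
t: 30.15
eef_pos: [463.4, -364.6, 95.8]
tcp_rot: [3.14, 0.001, 1.614]
ft_force: [0.5, -0.0, -0.7]
opening: 0.009
grip_force: 0.0
```

```bash
python3 -m inch '[[[0,0,0.02],0,1],[[0,0,0.02],0,1],[[0,0,0.02],0,1],[[0,0,0.02],0,1],[[0,0,0.02],0,1],[[0,0,0.01],0,1],[[0,0,0.01],0,1],[[0,0,0.01],0,1],[[0,0,0],0,1],[[0,0,0],0,1]]'
```

```text
t: 31.4
eef_pos: [463.1, -363.9, 87.1]
tcp_rot: [3.142, 0.0, 1.614]
ft_force: [0.6, -0.0, 0.5]
opening: 0.004
grip_force: 0.0
```

```bash
python3 -m inch '[[[0,0,0.005],0,1],[[0,0,0.005],0,1],[[0,0,0.005],0,1],[[0,0,0.005],0,1],[[0,0,0.005],0,1],[[0,0,0.005],0,1],[[0,0,0.005],0,1],[[0,0,0.005],0,1],[[0,0,0],0,1],[[0,0,0],0,1]]'
```

```text
t: 32.65
eef_pos: [463.5, -364.0, 85.5]
tcp_rot: [3.14, 0.001, 1.614]
ft_force: [-1.2, 2.5, 10.1]
opening: 0.004
grip_force: 4.5
```

```bash
python3 -m inch '[[[0,0.07,0],0,1],[[0,0.07,0],0,1],[[0,0.06,0],0,1],[[0,0,-0.1],0,1],[[0,-0.4,0],0,1],[[0,0,0.1],0,1],[[0,0.06,0],0,1],[[0,0.07,0],0,1],[[0,0.07,0],0,1],[[0,0,0],0,1]]'
python3 - <<'E'
from h import *
s=eyes.read_camera('scene')
for z in(143,192): print(z,proj(s,[459.5,-286.5,z]))
print([(np.round(d['centre'],1).tolist(),round(d['score'],2)) for d in eyes.spot_point('pin_flange',s)])
E
```

```text
t: 33.9
eef_pos: [464.5, -363.9, 85.1]
tcp_rot: [3.14, 0.001, 1.615]
ft_force: [0.4, 1.7, 4.7]
opening: 0.004
grip_force: 2.6
143 [232.86378432 387.00405407]
192 [217.21717733 388.8077751 ]
[([216.5, 394.4], 0.44), ([313.4, 331.3], 0.44)]
```

```bash
python3 -m inch '[[[0,0.07,0.005],0,1],[[0,0.07,0],0,1],[[0,0.06,0],0,1],[[0,0,-0.1],0,1],[[0,-0.42,0],0,1],[[0,0,0.1],0,1],[[0,0.07,0],0,1],[[0,0.07,0],0,1],[[0,0.07,0],0,1],[[0,0,0],0,1]]'
python3 - <<'E'
from h import *
s=eyes.read_camera('scene')
print([(np.round(d['centre'],1).tolist(),round(d['score'],2)) for d in eyes.spot_point('pin_flange',s)])
g=s['pixels'].astype(int)
for r in range(200,240,3): print(r,g[r,376:402].mean(1).astype(int))
E
```

```text
t: 35.25
eef_pos: [463.6, -364.1, 85.3]
tcp_rot: [3.141, 0.001, 1.615]
ft_force: [-3.0, 2.6, 13.3]
opening: 0.008
grip_force: 6.3
[([226.9, 386.7], 0.69), ([312.7, 330.8], 0.45)]
200 [191 191 193 193 187 185 188 190 191 189 187 182 180 178 176 169 162 155
 150 152 152 143 116  73  45  39]
203 [121 124 122 123 122 124 128 134 149 167 188 199 200 197 186 176 169 166
 166 166 163 155 136 100  63  47]
206 [117 116 116 115 114 111 115 111 111 108 114 132 170 203 207 204 198 187
 183 181 182 180 173 168 157 136]
209 [167 164 160 153 148 142 133 123 112 104 101 100 120 163 201 212 209 194
 180 174 175 174 175 176 179 177]
212 [174 173 174 173 172 174 173 172 165 149 128 121 144 185 208 209 201 188
 182 183 186 189 190 190 191 190]
215 [171 173 173 174 171 174 179 186 193 200 204 205 206 201 185 167 167 182
 188 190 190 191 190 189 184 180]
218 [204 211 209 200 197 200 201 199 193 185 174 162 147 140 136 151 172 183
 187 187 186 184 181 176 170 168]
221 [141 141 141 144 148 151 150 144 127 101  77  69  71  90 126 158 176 180
 182 179 179 176 173 170 167 162]
224 [138 137 140 141 148 151 145 130  87  50  41  38  39  49  78 123 154 166
 167 165 165 163 161 163 165 165]
227 [170 168 174 176 176 172 160 131  85  49  40  38  38  51  83 124 151 160
 162 163 165 166 169 168 168 162]
230 [165 166 165 165 165 158 144 125 108  89  76  75  81  94 112 133 153 166
 171 174 174 173 165 150 145 141]
233 [173 176 177 179 176 171 162 152 137 127 125 127 130 139 153 169 178 182
 183 184 182 174 157 146 141 142]
236 [190 190 188 176 156 138 129 127 124 122 128 130 130 128 128 134 147 165
 177 180 177 164 155 144 141 143]
239 [185 184 179 166 141 127 125 125 125 126 129 127 122 120 123 125 134 150
 171 177 175 166 153 144 141 139]
```

Pin has dropped (grip now at rows 220–229). I lift off the wheel and go above the pin.

```bash
python3 -m inch '[[[0,0,-0.2],0,1],[[0,0,-0.6],0,1],[[0,0,-0.9],0,1],[[0,0,-0.3],0,1],[[0.4,0,0],0,1],[[0.5,0,0],0,1],[[0.39,0,0],0,1],[[0,0,0],0,1],[[0,0,0],0,1],[[0,0,0],0,1]]'
python3 - <<'E'
from h import *
s=eyes.read_camera('scene')
print([(np.round(d['centre'],1).tolist(),round(d['score'],2)) for d in eyes.spot_point('pin_flange',s)],env.state()['eef_pos'])
g=s['pixels'].astype(int)
for r in range(212,242,2): print(r,g[r,376:402].mean(1).astype(int))
for z in(128,140,150,165): print(z,proj(s,[459.5,-286.5,z]))
E
```

```text
t: 36.6
eef_pos: [459.1, -287.2, 204.1]
tcp_rot: [-3.141, 0.0, 1.614]
ft_force: [0.2, -0.5, -0.1]
opening: 0.006
grip_force: 0.0
[([312.8, 330.0], 0.67), ([228.6, 386.2], 0.61)] [ 459.03037174 -287.11477418  204.09623018]
212 [178 178 180 179 176 177 178 177 169 155 131 124 148 190 210 212 204 194
 187 188 189 193 194 196 194 192]
214 [176 177 177 176 175 174 174 178 182 185 189 191 201 209 206 193 181 186
 191 191 194 196 199 195 192 187]
216 [190 197 196 192 188 193 201 208 211 213 212 210 204 188 164 155 168 187
 194 194 193 194 193 190 184 180]
218 [209 213 212 204 201 204 203 201 194 189 180 166 154 144 143 154 175 189
 191 191 190 190 185 181 174 167]
220 [159 158 160 159 162 163 161 157 150 140 126 114 110 118 141 166 180 187
 186 186 185 185 182 176 171 166]
222 [142 143 145 146 151 155 153 140 116  82  60  50  52  72 111 154 176 182
 182 181 178 176 172 170 168 167]
224 [141 142 144 146 151 155 152 133  94  56  46  45  42  52  83 127 161 172
 171 171 168 166 168 166 170 169]
226 [152 158 166 172 174 172 169 142  94  55  43  44  42  55  88 130 158 167
 166 167 167 171 170 173
[... 214 characters left out ...]
 171 159 152 150]
232 [170 172 175 176 176 176 173 169 153 135 127 132 140 148 156 163 176 184
 185 186 186 175 163 151 148 146]
234 [187 189 190 184 179 167 164 169 168 146 133 140 160 188 202 202 196 190
 189 189 187 175 158 149 147 146]
236 [193 193 191 182 161 141 133 134 131 129 132 140 156 178 199 211 209 200
 193 186 183 173 158 148 146 147]
238 [191 191 185 171 146 132 130 127 123 128 132 134 139 159 188 209 215 207
 194 185 181 171 155 148 147 146]
240 [188 189 184 171 144 129 127 128 128 129 134 135 138 163 188 195 185 178
 179 180 178 173 159 149 147 147]
128 [237.50073494 386.4696583 ]
140 [233.79675466 386.89652644]
150 [230.67588175 387.25622699]
165 [225.9351322  387.80268653]
```

```bash
python3 -m inch '[[[0,0.005,0.3],0,1],[[0,0,0.4],0,1],[[0,0,0.25],0,1],[[0,0,0.03],0,1],[[0,0,0.03],0,1],[[0,0,0.02],0,1],[[0,0,0.02],0,1],[[0,0,0.02],0,1],[[0,0,0.02],0,1],[[0,0,0],0,1]]'
```

```text
t: 37.95
eef_pos: [459.4, -286.6, 138.9]
tcp_rot: [-3.142, 0.0, 1.614]
ft_force: [0.1, 0.6, -0.2]
opening: 0.004
grip_force: 0.0
```

```bash
python3 -m inch '[[[0,0,0.01],0,1],[[0,0,0.01],0,1],[[0,0,0.01],0,1],[[0,0,0.01],0,1],[[0,0,0.01],0,1],[[0,0,0.01],0,1],[[0,0,0.01],0,1],[[0,0,0.01],0,1],[[0,0,0],0,1],[[0,0,0],0,1]]'
```

```text
t: 39.2
eef_pos: [459.4, -286.6, 134.1]
tcp_rot: [-3.142, 0.0, 1.614]
ft_force: [-0.3, 1.0, 0.3]
opening: 0.003
grip_force: 0.0
```

```bash
python3 -m inch '[[[0,0,0.015],0,1],[[0,0,0.015],0,1],[[0,0,0.015],0,1],[[0,0,0.015],0,1],[[0,0,0.015],0,1],[[0,0,0.015],0,1],[[0,0,0.015],0,1],[[0,0,0.015],0,1],[[0,0,0],0,1],[[0,0,0],0,1]]'
```

```text
t: 40.45
eef_pos: [459.4, -286.6, 127.0]
tcp_rot: [3.142, 0.0, 1.615]
ft_force: [-1.1, 0.6, 2.7]
opening: 0.006
grip_force: 1.3
```

```bash
python3 -m inch '[[[0,0,0.01],0,1],[[0,0,0.01],0,1],[[0,0,0.01],0,1],[[0,0,0.01],0,1],[[0,0,0.01],0,1],[[0,0,0.01],0,1],[[0,0,0.01],0,1],[[0,0,0.01],0,1],[[0,0,0],0,1],[[0,0,0],0,1]]'
```

```text
t: 41.7
eef_pos: [459.3, -286.5, 121.9]
tcp_rot: [-3.141, -0.0, 1.614]
ft_force: [-0.0, 0.9, 1.1]
opening: 0.005
grip_force: 0.5
```

```bash
python3 -m inch '[[[0,0,0.005],0,1],[[0,0,0.005],0,1],[[0,0,0.005],0,1],[[0,0,0.005],0,1],[[0,0,0.005],0,1],[[0,0,0.005],0,1],[[0,0,0.005],0,1],[[0,0,0.005],0,1],[[0,0,0],0,1],[[0,0,0],0,1]]'
```

```text
t: 42.95
eef_pos: [459.6, -286.7, 120.5]
tcp_rot: [3.141, 0.001, 1.615]
ft_force: [-1.9, 1.6, 11.2]
opening: 0.001
grip_force: 5.6
```

```bash
python3 -m inch '[[[0,0,0.005],0,1],[[0,0,0.005],0,1],[[0,0,0.005],0,1],[[0,0,0.005],0,1],[[0,0,0],0,1],[[0,0,0],0,1],[[0,0,0],0,1],[[0,0,0],0,1],[[0,0,0],0,1],[[0,0,0],0,1]]'
```

```text
t: 44.2
eef_pos: [459.7, -286.8, 120.3]
tcp_rot: [3.14, 0.002, 1.615]
ft_force: [-4.8, 3.5, 22.9]
opening: 0.004
grip_force: 11.4
```

Hard stop at the expected height, so I retreat and check.

```bash
python3 -m inch '[[[0,0,-0.1],0,1],[[0,0,-0.3],0,1],[[0,0,-0.6],0,1],[[0,0,-0.6],0,1],[[0,0,-0.4],0,1],[[0,0,0],0,1],[[0,0,0],0,1],[[0,0,0],0,1],[[0,0,0],0,1],[[0,0,0],0,1]]'
python3 - <<'E'
from h import *
s=eyes.read_camera('scene')
for n in('pin_flange','pin_grip'): print([(np.round(d['centre'],1).tolist(),round(d['score'],2)) for d in eyes.spot_point(n,s)])
g=s['pixels'].astype(int)
for r in range(218,246,2): print(r,g[r,376:402].mean(1).astype(int))
for z in(128,142,153): print(z,proj(s,[459.5,-286.5,z]))
E
```

```text
t: 45.45
eef_pos: [459.3, -286.6, 238.2]
tcp_rot: [-3.141, -0.0, 1.614]
ft_force: [0.2, 0.6, 0.1]
opening: 0.005
grip_force: 0.0
[([237.0, 384.5], 0.65), ([312.8, 328.8], 0.44)]
[([315.2, 334.6], 0.42), ([231.2, 387.3], 0.41)]
218 [209 213 210 205 202 204 205 201 197 189 181 168 155 143 142 154 177 188
 192 190 189 188 186 181 175 170]
220 [159 159 159 160 164 164 162 158 156 154 150 148 145 145 156 170 182 186
 188 186 185 185 181 177 173 167]
222 [145 146 145 146 151 154 155 154 152 152 155 156 159 170 177 183 183 183
 181 182 180 178 173 169 169 168]
224 [142 142 145 147 152 155 156 159 160 161 168 173 178 178 177 176 174 172
 170 170 170 169 167 168 169 170]
226 [153 156 167 172 176 176 177 179 177 173 169 169 169 170 168 168 167 166
 169 166 167 169 172 175 175 174]
228 [180 179 181 181 179 179 176 168 153 130 111 107 115 134 151 165 169 171
 170 172 172 175 173 169 167 168]
230 [170 170 173 170 170 166 157 129  86  58  49  47  56  78 119 156 172 176
 179 180 179 176 171 159 153 149]
232 [171 172 175 178 178 176 158 121  74  47  42  46  48  72 121 165 182 184
 187 188 186 176 164 151 148 148]
234 [186 188 188 189 192 190 174 122  70  44  41  42  55  86 144 183 194 192
 189 188 187 176 158 148 148 146]
236 [194 193 193 182 170 158 147 113  77  55  50  55  81 134 182 205 208 201
 194 187 181 174 156 150 147 147]
238 [189 192 186 172 148 131 125 121 116 113 120 143 171 185 193 198 210 205
 195 185 180 171 159 148 146 146]
240 [187 189 185 170 146 128 124 129 130 133 138 161 190 198 194 189 184 178
 180 180 179 172 160 150 147 146]
242 [176 167 156 139 122 112 119 125 129 131 136 147 157 161 154 151 163 174
 178 179 178 172 165 164 169 179]
244 [111 105 100  99 100 106 113 119 122 123 129 131 131 129 132 151 178 189
 192 190 194 199 202 210 213 214]
128 [237.50073494 386.4696583 ]
142 [233.17508664 386.96817524]
153 [229.73347588 387.36485123]
```

Flange measured at row 237.0 against 237.5 expected for home, and the grip sits directly on the guide. I hand in.

```bash
python3 -c "
from cell import env
print(env.job_done())"
```

```text
the job is handed in; nothing more can be done
None
```

The job is handed in, though no verdict came back: the pin dropped into the spindle's cross-hole and was pressed to a hard stop at about 23 N, and the camera put its flange on the guide. The robot was clear at 45 s. The first grasps of the pin failed. One orange and two yellow look-alike pins toppled during the run; I don't know why.

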